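# Move a washed board from the drying rail to the ready rail

### The job

The red chopping board on the blue drying rail has dried: lift its hanger over the end stops and hang it on the half of the green ready rail that is nearer the drying rail, then, with the hook staying on the bar, slide it along the green rail right up to the stop at its far end. Do not let the board drop, leave it hanging freely there, and leave the can and the blue bowl beside the rails where they stand.

Things in the scene. Friction and masses are not known exactly. Their poses are not given: they have to be found in the camera images.
- red_grip (a point): centre of the black grip block (24 mm in x, 36 mm in y, 52 mm tall) on top of the red board's hanger. Axes parallel to the rail's while it hangs: y along the bar, x away from the robot, z up. Block, hook and board are one rigid piece of 0.2 to 0.4 kg, 279 mm tall in all. The crown's underside that rests on the bar lies 34 mm below this point
- red_board: the hook of the red board. Origin: middle of the crown's underside (on the bar's top face when hung). Crown 8 mm thick; 22 mm wide gap (x -11 to 11) straddles the bar; front leg x -17 to -11 down to 91 mm below; rear tip x 11 to 17 down 14 mm. All 36 mm wide in y. Tip clears the bar when raised over 14 mm, the end stops over 24 mm
- red_plate (a point): centre of the red plastic board itself, 12 mm thick (x), 110 mm wide (y), 95 mm tall, 137 mm below the hook's origin. It hangs under the bar from the front leg's foot, which turns back 85 mm below the hook's origin: raised more than 61 mm straight up from hanging, the foot meets the rail's brackets from below
- dry_rail: drying rail: flat steel bar along its own y, 230 mm long, 12 mm thick front to back (x), 16 mm high, with blue posts and end stops. Origin: middle of the bar's top face; x away from the robot, z up. Stops at both ends rise 10 mm above the top face, no thicker in x than the bar, inner faces 109 mm from the middle. The red board hangs on it at the start
- ready_rail: ready rail: flat steel bar along its own y, 230 mm long, 12 mm thick front to back (x), 16 mm high, with green posts and end stops. Origin: middle of the bar's top face; x away from the robot, z up. Stops at both ends rise 10 mm above the top face, no thicker in x than the bar, inner faces 109 mm from the middle. Empty at the start
- stand: aluminium drip tray, 200 x 560 mm, on which both rails stand end to end (ready rail left or right), 40 mm between bar ends, their ends up to 30 mm and 0.12 rad out of line. Origin under the middle, y along the rails. Bars' tops are 235 mm above the table; near each bar end a bracket 16 to 24 mm below the top face runs back to a post 75 mm behind; nothing is in front or above
- can: metal food can, 48 mm across, 90 mm tall, standing on the drip tray behind the gap between the rails; not to be moved
- bowl: small blue ceramic bowl, 100 mm across, 45 mm high, on the table just in front of the drip tray; not to be moved

How it is judged:
By the outcome, as a careful person would: the job done as asked, in the order asked, and still so for the second after the job is handed in, with the robot touching nothing.
It also fails if it takes over 54 s, if anything falls off the work surface, if the arm or the gripper's body presses on something with over 40 N, if the wrist force passes 120 N, or if a joint passes its speed limit or range.

### The arm

A 6-joint arm with a two-finger parallel gripper is mounted at the origin on the work surface. World frame = base frame: x ahead of the robot, y to its left, z up, the work surface at z = 0. Lengths are in mm, angles in rad, forces in N, time in s.
With the tool pointing down it reaches from about 300 to 775 mm from the base axis. Payload 14.6 kg.
Tool frame: the origin (TCP) lies midway between the tips of the shut fingers; the grasp point (between the pads) lies 19 mm behind it; y points along the fingers, z is the direction in which the jaws open and shut, and the axes are right-handed (so a half turn about y gives the same grasp; the last joint's range is limited). The gripper opens to 94 mm and grips with 3 to 60 N. Pads are 16 mm wide; open, the fingers measure 119 mm over their backs; the gripper's body (75 mm by 177 mm) begins 78 mm behind the grasp point.
Start: joints at [-1.2, 0.3, 1.521, -0, 1.321, -0.067], TCP at [233.163, -498.121, 205.446] pointing down, gripper open.
Joint ranges: [-3.03, 3.03], [-0.79, 2.21], [0.23, 2.52], [-1.04, 4.18], [0, 3.07], [-2.55, 2.55]. Speed limits (rad/s): [2.22, 2.22, 2.57, 3.14, 3.14, 3.14].

### API

Orientations are given as [roll, pitch, yaw] about the fixed x, y, z axes, in that order (R = Rz(yaw) Ry(pitch) Rx(roll)).
In Python, from cell import manip gives the robot as it stands.
- The arm moves only by the tool play_rows, never from a script. Its argument "series" is a list of rows, each a list of 3 entries, a list of its own where there are three numbers: the shift along the tool's x, y, z in m, then the turn about the tool's y in rad, then the closure, from 0 (fully open) to 1 (shut). In form: [[[dx, dy, dz], twist, grip], ...]. A call has 1 to 20 rows; each row is the pose to reach, as a shift and turn from the pose measured when the call began, along the tool's axes at that moment; what a row does not reach only later rows make up. A row lasts 1/10 s, in which the tool goes at most 50 mm and 8.59 degrees, less where a joint would pass 70% of its speed; a pose out of reach is approached as far as the arm can. A call with a gripper value outside its range is refused whole. The fingers move at their own pace and stop on an object; "squeeze" is the grip in N (left out, the last holds). Time passes only in rows, so rows that repeat a pose let the fingers close. It gives the time, the measured TCP pose, the force and the opening at its end, in the units of the state.
- manip.read_state(): the state, without advancing time (a new reading comes with each control period).
- manip.camera(name): name is "scene" or "side" or "wrist"; returns the picture (420x560x3 uint8, red, green, blue); there is no depth.
- manip.camera_params(name): a dict with "K" (3x3 intrinsics, pixels), "rvec" (rotation vector, rad) and "tvec" (3), from world to camera coordinates, as OpenCV has them. Camera axes: x right, y down, z forward; pixel columns grow to the right and rows downward; lengths in mm; the calibration is good to about 2 mm. A picture is of the moment at which its call begins: read the wrist's pose just before it. camera_params takes no time and is no camera call; for the wrist camera it gives the pose at the moment of the call.
- manip.sign_off(): hands the job in, once; it reports no verdict.
The state is a dict: "clock": time; "joints": joint angles; "qd": joint speeds; "effort": joint torques, N m; "eef_pos": TCP position; "eef_rot": TCP orientation; "wrist_force": force on the tool from outside, world axes, zero at the start; "moment": the same for the moment, N m; "finger_gap": finger opening in mm.
Only numpy, scipy, OpenCV 4.12 (cv2) and the standard library are available. Lean on these libraries where they do the work, as an engineer would, in place of code of your own. Each camera call takes 0.05 s, during which the arm holds its last target. There are 200 camera calls.

## Working session

There is one attempt and no reset: what is moved stays moved. The work goes in short steps, Python scripts to look and compute and a tool call to move; the robot and the scene stay as the last step left them, time stands still between calls to the robot, and variables do not carry over. Pictures are saved under pics/ and viewed, about 8 in all and at most 12, crops included, and the job is handed in when it is done.

Besides the shell and the picture viewer there is one more tool, called after "Emit:" in YAML: its name, and indented under it one key for each argument. play_rows: Moves the arm, as the interface text tells. Its arguments: {"type":"object","properties":{"series":{"type":"array","items":{"type":"array"}},"squeeze":{"type":"number"}},"required":["series"]}

```bash
mkdir -p pics; ls; python3 - <<'E'
from cell import manip
import cv2,json
print(manip.read_state())
for n in("scene","side"):
    cv2.imwrite(f"pics/{n}0.png",manip.camera(n)[:,:,::-1]); print(n,manip.camera_params(n))
E
```

```text
pics
{'clock': 0.0, 'joints': array([-1.19962248e+00,  3.00449225e-01,  1.52161098e+00,  3.32727848e-05,
        1.32069415e+00, -6.66167165e-02]), 'qd': array([-3.83597573e-04,  4.34236411e-04, -7.17220930e-04, -1.31281223e-03,
       -8.61847446e-04, -8.41954349e-05]), 'effort': array([ 5.19327496e-04, -5.31811953e+01, -3.52741134e+01,  7.08593940e-02,
        2.43858341e-02, -8.56647557e-05]), 'eef_pos': array([ 233.06429943, -497.8760428 ,  204.88568266]), 'eef_rot': array([-1.57195330e+00,  1.09487891e-04, -2.70381041e+00]), 'wrist_force': array([-0.03973434, -0.20271231, -0.0309352 ]), 'moment': array([0.00976009, 0.0158076 , 0.0396115 ]), 'finger_gap': 94.01929366003407}
scene {'K': array([[400.73660292,   0.        , 279.86544438],
       [  0.        , 400.73660292, 206.74259347],
       [  0.        ,   0.        ,   1.        ]]), 'rvec': array([ 1.06797101,  2.65691384, -0.69952533]), 'tvec': array([ 359.73444653, -247.22090329, 1005.96904243])}
side {'K': array([[389.09325734,   0.        , 278.04751084],
       [  0.        , 389.09325734, 210.67299466],
       [  0.        ,   0.        ,   1.        ]]), 'rvec': array([ 2.3183486 , -0.05582769,  0.04836167]), 'tvec': array([-517.65191866,  190.43649336,  838.18239636])}
```

View pics/scene0.png

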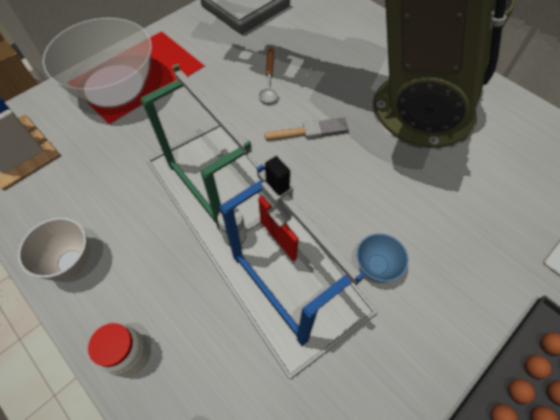

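View pics/side0.png

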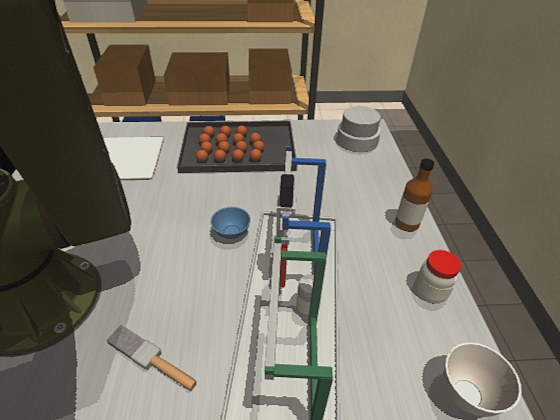

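The two views show the blue drying rail at larger y (left) with the black grip at scene (278,175) and side (287,190). The green rail is at smaller y. The can stands behind the gap, and the bowl is in front of the blue rail. I'll enlarge both views.

```bash
python3 - <<'E'
import cv2
a=cv2.imread("pics/scene0.png")[55:305,135:395]
cv2.imwrite("pics/c1.png",cv2.resize(a,None,fx=2.4,fy=2.4,interpolation=cv2.INTER_CUBIC)) 
b=cv2.imread("pics/side0.png")[140:400,200:350]
cv2.imwrite("pics/c2.png",cv2.resize(b,None,fx=2.3,fy=2.3,interpolation=cv2.INTER_CUBIC)) 
E
```

```text
(no output)
```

View pics/c1.png

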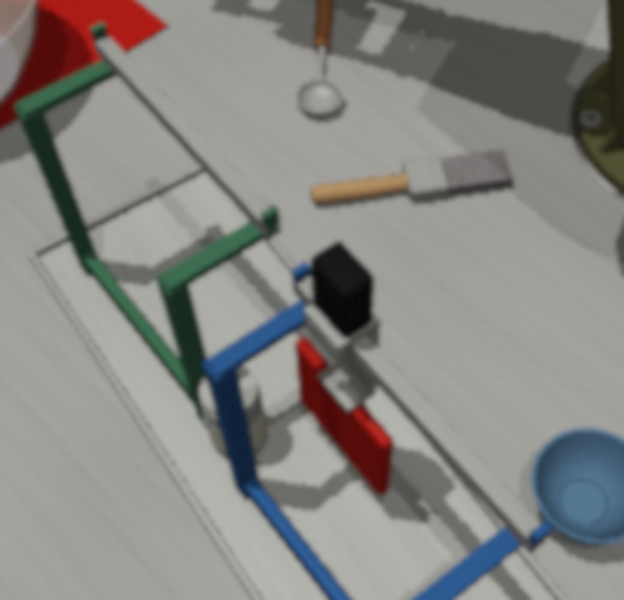

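View pics/c2.png

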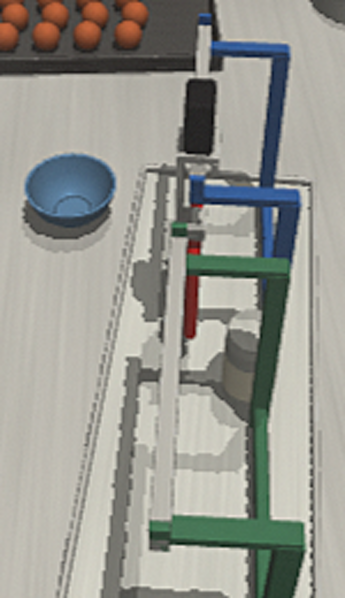

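```bash
cat > h.py <<'E'
import numpy as np, cv2
from cell import manip
def P(n):
    c=manip.camera_params(n); R=cv2.Rodrigues(c["rvec"])[0]
    return c["K"]@np.c_[R,c["tvec"]]
def tri(p1,u1,p2,u2):
    X=cv2.triangulatePoints(p1,p2,np.array(u1,float).reshape(2,1),np.array(u2,float).reshape(2,1))[:,0];X=X[:3]/X[3]
    f=lambda p,u:np.linalg.norm((p@np.r_[X,1])[:2]/(p@np.r_[X,1])[2]-u)
    return X,f(p1,u1),f(p2,u2)
def onz(p,u,z):
    A=np.c_[p[:,:2],-np.r_[u,1.]]; return np.linalg.solve(A,-(p[:,2]*z+p[:,3]))[:2]
E
python3 - <<'E'
from h import *
np.set_printoptions(precision=1,suppress=True)
a,b=P("scene"),P("side")
for n,s,d in [("Gfar",(99,30),(159,528)),("Gnear",(270,213),(180,229)),("Bnear",(302,270),(197,182)),("Bfar",(541,532),(205,18)),("grip",(342,288),(200,117))]:
    u=np.array([135,55])+np.array(s)/2.4; v=np.array([200,140])+np.array(d)/2.3
    print(n,*tri(a,u,b,v),onz(a,u,245),onz(b,v,245))
E
```

```text
Gfar [ 486.1 -289.2  238.8] 0.4661307630195298 0.7161577742158004 [ 488.5 -282.4] [ 486.9 -292.4]
Gnear [509.6 -67.1 239.1] 0.8763620129654034 0.8892293452690734 [511. -63.] [510.5 -73.4]
Bnear [525.5 -18.  238.8] 0.9288911354590528 0.8610685654843191 [526.8 -14.3] [526.2 -25.3]
Bfar [549.2 205.6 239.3] 0.790854400321908 0.5113014962279533 [550.4 206.5] [549.3 196.2]
grip [530.   24.6 268.2] 0.9082247819890594 0.7733759735648329 [517.8  13.5] [534.   51.4]
```

Triangulated heights (about 239 at mid-stop, 268 for the grip) match the given 235–245 and 269. The stop spacing of about 224 mm also fits. Both rails are yawed by about -0.105, with the green one about 11 mm nearer the robot in x. I'll grip with the jaws along the bar and hover first.

Emit:
play_rows:
  series:
    - [[0, -0.05, 0], 0, 0]
    - [[0, -0.1, 0], 0, 0]
    - [[0, -0.14, 0], 0, 0]
    - [[-0.04, -0.14, -0.028], 0.14, 0]
    - [[-0.08, -0.14, -0.057], 0.28, 0]
    - [[-0.12, -0.14, -0.085], 0.42, 0]
    - [[-0.16, -0.14, -0.113], 0.543, 0]
    - [[-0.2, -0.14, -0.142], 0.543, 0]
    - [[-0.24, -0.14, -0.17], 0.543, 0]
    - [[-0.28, -0.14, -0.198], 0.543, 0]
    - [[-0.32, -0.14, -0.227], 0.543, 0]
    - [[-0.36, -0.14, -0.255], 0.543, 0]
    - [[-0.4, -0.14, -0.283], 0.543, 0]
    - [[-0.44, -0.14, -0.312], 0.543, 0]
    - [[-0.47, -0.14, -0.333], 0.543, 0]
    - [[-0.491, -0.14, -0.348], 0.543, 0]
    - [[-0.491, -0.14, -0.348], 0.543, 0]
    - [[-0.491, -0.14, -0.348], 0.543, 0]
    - [[-0.491, -0.14, -0.348], 0.543, 0]
    - [[-0.491, -0.14, -0.348], 0.543, 0]

```text
clock: 2.1
eef_pos: [530.0, 24.4, 345.6]
eef_rot: [-1.572, -0.0, 3.035]
wrist_force: [0.3, -0.6, 0.1]
finger_gap: 94.1
```

```bash
python3 - <<'E'
from h import *
np.set_printoptions(precision=3,suppress=True)
s=manip.read_state();print(s['clock'],s['eef_pos'],s['eef_rot'],s['joints'])
p=P("wrist");np.save("pw1.npy",p)
cv2.imwrite("pics/w1.png",cv2.resize(manip.camera("wrist")[:,:,::-1],None,fx=1.4,fy=1.4,interpolation=cv2.INTER_CUBIC))
f=lambda X:(lambda q:1.4*q[:2]/q[2])(p@np.r_[X,1])
print("grip top",f([530,24.6,294]),"Bnear",f([525.5,-18,240]),"Bfar",f([549,205.6,240]))
E
```

```text
2.1 [530.019  24.433 345.558] [-1.572 -0.     3.035] [-0.023  0.191  1.337  0.001  1.614  1.654]
grip top [393.631 314.086] Bnear [454.543 293.002] Bfar [135.909 293.722]
```

View pics/w1.png

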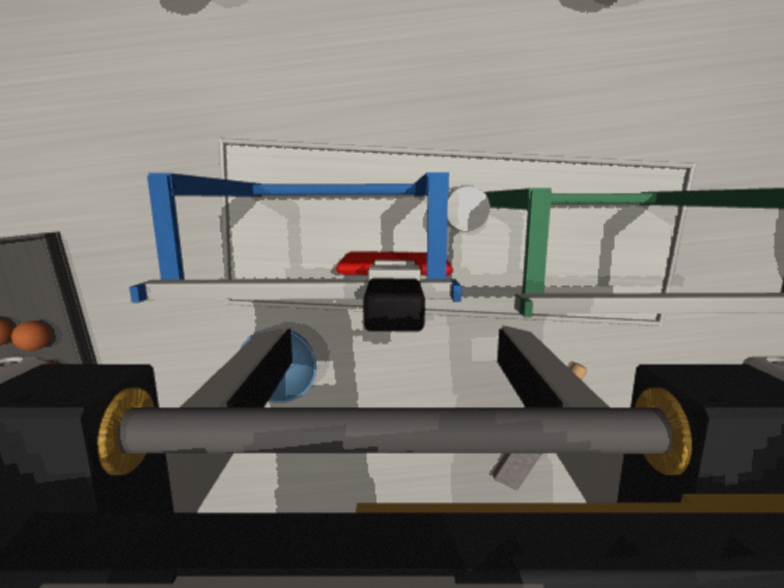

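The wrist view has the blue stops at (139,292) and (457,291), against predictions of (136,294) and (454,293), which is about 2 mm. The block is centred at column 394 as predicted, midway between the fingers. I'll descend and grasp.

Emit:
play_rows:
  series:
    - [[0, 0.03, 0], 0, 0]
    - [[0, 0.06, 0], 0, 0]
    - [[0, 0.08, 0], 0, 0]
    - [[0, 0.091, 0], 0, 0]
    - [[0, 0.091, 0], 0, 0]
    - [[0, 0.091, 0], 0, 0.3]
    - [[0, 0.091, 0], 0, 0.5]
    - [[0, 0.091, 0], 0, 0.7]
    - [[0, 0.091, 0], 0, 1]
    - [[0, 0.091, 0], 0, 1]
    - [[0, 0.091, 0], 0, 1]
    - [[0, 0.091, 0], 0, 1]
    - [[0, 0.091, 0], 0, 1]
    - [[0, 0.091, 0], 0, 1]
  squeeze: 40

```text
clock: 3.55
eef_pos: [530.1, 24.6, 254.6]
eef_rot: [-1.572, -0.0, 3.035]
wrist_force: [0.9, 1.3, 0.2]
finger_gap: 35.9
```

Emit:
play_rows:
  series:
    - [[0, -0.008, 0], 0, 1]
    - [[0, -0.016, 0], 0, 1]
    - [[0, -0.024, 0], 0, 1]
    - [[0, -0.032, 0], 0, 1]
    - [[0, -0.038, 0], 0, 1]
    - [[0, -0.04, 0], 0, 1]
    - [[0, -0.04, 0], 0, 1]
    - [[0, -0.04, 0], 0, 1]
    - [[0, -0.04, 0], 0, 1]

```text
clock: 4.45
eef_pos: [529.9, 24.6, 294.2]
eef_rot: [-1.572, -0.001, 3.035]
wrist_force: [-0.6, 0.3, -3.2]
finger_gap: 36.0
```

```bash
python3 - <<'E'
from h import *
np.set_printoptions(precision=3,suppress=True)
s=manip.read_state();print(s['eef_pos'],s['wrist_force'],s['moment'],s['finger_gap'])
a=manip.camera("wrist")[:,:,::-1];b=manip.camera("side")[:,:,::-1]
b=cv2.resize(b[100:310,220:350],(371,600),interpolation=cv2.INTER_CUBIC)
a=cv2.resize(a[60:300,60:480],None,fx=1,fy=1)
c=np.zeros((600,800,3),np.uint8);c[:600,:371]=b;c[:240,375:795]=a
cv2.imwrite("pics/l1.png",c)
E
```

```text
[529.944  24.56  294.245] [-0.597  0.272 -3.182] [-0.021  0.     0.008] 36.002171233682866
```

View pics/l1.png

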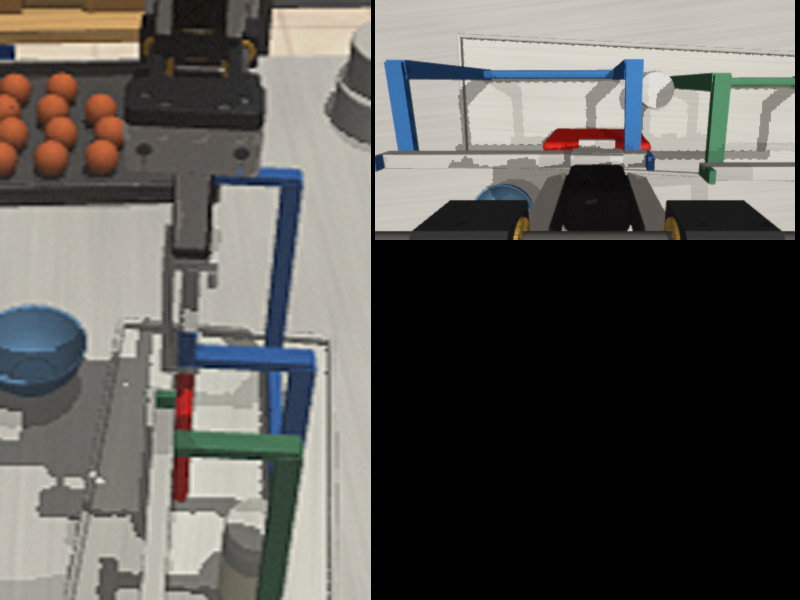

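The board is lifted and hangs upright in the grip (about 3.2 N), with the hook clear of the bar and stops. I'll carry it across slightly in front of the bars, then over the green rail's near half.

Emit:
play_rows:
  series:
    - [[0.01, -0.002, 0], 0, 1]
    - [[0.02, -0.002, 0], 0, 1]
    - [[0.025, -0.002, 0.004], 0, 1]
    - [[0.025, -0.002, 0.015], 0, 1]
    - [[0.025, -0.002, 0.03], 0, 1]
    - [[0.025, -0.002, 0.045], 0, 1]
    - [[0.025, -0.002, 0.06], 0, 1]
    - [[0.025, -0.002, 0.075], 0, 1]
    - [[0.025, -0.002, 0.09], 0, 1]
    - [[0.025, -0.002, 0.105], 0, 1]
    - [[0.025, -0.002, 0.12], 0, 1]
    - [[0.025, -0.002, 0.135], 0, 1]
    - [[0.025, -0.002, 0.148], 0, 1]
    - [[0.025, -0.002, 0.155], 0, 1]
    - [[0.02, -0.002, 0.155], 0, 1]
    - [[0.015, -0.002, 0.155], 0, 1]
    - [[0.011, -0.002, 0.155], 0, 1]
    - [[0.0105, -0.002, 0.155], 0, 1]
    - [[0.0105, -0.002, 0.155], 0, 1]
    - [[0.0105, -0.002, 0.155], 0, 1]

```text
clock: 6.55
eef_pos: [503.1, -128.2, 296.2]
eef_rot: [-1.572, -0.001, 3.036]
wrist_force: [-0.5, 0.6, -3.1]
finger_gap: 35.7
```

```bash
python3 - <<'E'
from h import *
np.set_printoptions(precision=2,suppress=True)
s=manip.read_state();print(s['eef_pos'],s['eef_rot'],s['wrist_force'],s['finger_gap'])
p=P("wrist");q=P("side")
A=manip.camera("wrist")[:,:,::-1];b=manip.camera("side")[:,:,::-1]
f=lambda p,X:(lambda q:q[:2]/q[2])(p@np.r_[X,1])
print("wrist Gfar,Gnear",f(p,[486.1,-289.2,240]),f(p,[509.6,-67.1,240]))
b=cv2.resize(b[150:400,220:350],(312,600),interpolation=cv2.INTER_CUBIC)
c=np.zeros((600,800,3),np.uint8);c[:,:312]=b;w=cv2.resize(A[60:280,:480],None,fx=1,fy=1);c[:220,316:796]=w
print(q is not None)
cv2.imwrite("pics/m1.png",c);cv2.imwrite("pics/m1w.png",A);cv2.imwrite("pics/m1s.png",manip.camera("scene")[:,:,::-1])
d=cv2.imread("pics/m1s.png")[50:230,130:330];c[225:,316:733]=cv2.resize(d,(417,375),interpolation=cv2.INTER_CUBIC);cv2.imwrite("pics/m1.png",c)
E
```

```text
[ 503.09 -128.22  296.22] [-1.57 -0.    3.04] [-0.47  0.63 -3.06] 35.67892468330147
wrist Gfar,Gnear [477.78 222.46] [206.9  222.75]
True
```

View pics/m1.png

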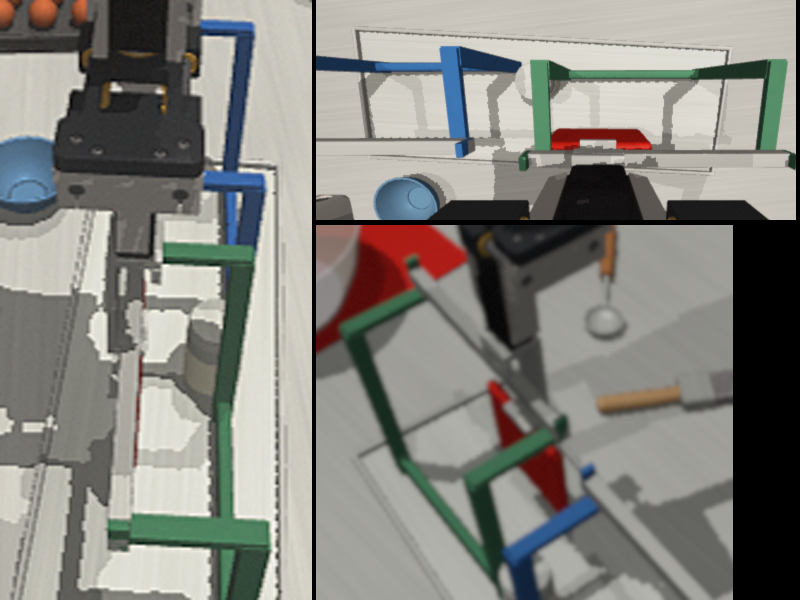

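The green stops appear in the wrist view at (208,221) and (476,220), against predictions of (207,223) and (478,222). The bar sits the same relative to the gripper as the blue one did at lift-off, so I'll lower.

Emit:
play_rows:
  series:
    - [[0, 0.008, 0], 0, 1]
    - [[0, 0.016, 0], 0, 1]
    - [[0, 0.022, 0], 0, 1]
    - [[0, 0.028, 0], 0, 1]
    - [[0, 0.033, 0], 0, 1]
    - [[0, 0.037, 0], 0, 1]
    - [[0, 0.0395, 0], 0, 1]
    - [[0, 0.0405, 0], 0, 1]
    - [[0, 0.0405, 0], 0, 1]
    - [[0, 0.0405, 0], 0, 1]

```text
clock: 7.7
eef_pos: [503.1, -128.4, 256.0]
eef_rot: [-1.572, -0.0, 3.035]
wrist_force: [0.7, 0.1, -3.3]
finger_gap: 35.9
```

Emit:
play_rows:
  series:
    - [[0, 0.001, 0], 0, 1]
    - [[0, 0.0015, 0], 0, 1]
    - [[0, 0.0015, 0], 0, 1]
    - [[0, 0.0015, 0], 0, 1]

```text
clock: 8.1
eef_pos: [503.1, -128.4, 254.6]
eef_rot: [-1.572, 0.0, 3.035]
wrist_force: [-0.6, 0.7, -2.5]
finger_gap: 36.0
```

```bash
python3 - <<'E'
from h import *
for i in range(3):
    A=manip.camera("side");s=manip.read_state();print(s['eef_pos'],s['wrist_force'])
b=cv2.resize(A[150:400,220:350,::-1],(312,600),interpolation=cv2.INTER_CUBIC)
d=manip.camera("scene")[50:230,130:330,::-1]
c=np.zeros((600,800,3),np.uint8);c[:,:312]=b;c[:432,316:796]=cv2.resize(d,(480,432),interpolation=cv2.INTER_CUBIC);cv2.imwrite("pics/n1.png",c)
E
```

```text
[ 503.14249438 -128.36395041  254.62598656] [ 0.83650535  0.09787017 -2.24862811]
[ 503.14283676 -128.36693586  254.57476237] [-0.02333237 -0.08513094 -1.56539686]
[ 503.13538961 -128.36088175  254.59185814] [-0.81965749 -0.33707426 -1.62674712]
```

View pics/n1.png

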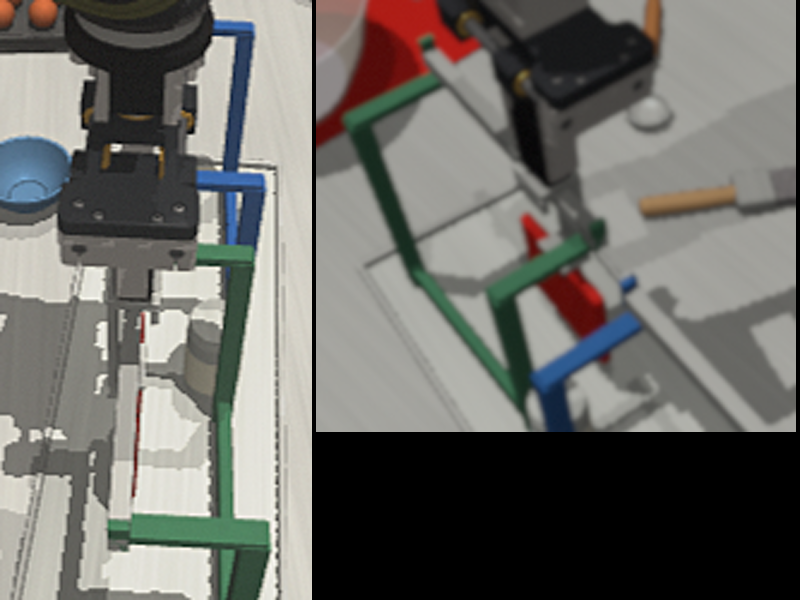

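The hook straddles the green bar with the leg in front. The weight reading is falling (3.2 to 1.6 N), so it is just seating. I'll press about 0.7 mm more and slide.

Emit:
play_rows:
  series:
    - [[0, 0.0007, 0], 0, 1]
    - [[0, 0.0007, 0], 0, 1]
    - [[0, 0.0007, 0.008], 0, 1]
    - [[0, 0.0007, 0.016], 0, 1]
    - [[0, 0.0007, 0.024], 0, 1]
    - [[0, 0.0007, 0.032], 0, 1]
    - [[0, 0.0007, 0.04], 0, 1]
    - [[0, 0.0007, 0.048], 0, 1]
    - [[0, 0.0007, 0.056], 0, 1]
    - [[0, 0.0007, 0.06], 0, 1]
    - [[0, 0.0007, 0.06], 0, 1]

```text
clock: 9.4
eef_pos: [497.0, -188.6, 254.6]
eef_rot: [-1.571, 0.002, 3.035]
wrist_force: [-0.2, 1.0, 6.2]
finger_gap: 35.8
```

Emit:
play_rows:
  series:
    - [[0, 0, 0.008], 0, 1]
    - [[0, 0, 0.016], 0, 1]
    - [[0, 0, 0.024], 0, 1]
    - [[0, 0, 0.032], 0, 1]
    - [[0, 0, 0.04], 0, 1]
    - [[0, 0, 0.048], 0, 1]
    - [[0, 0, 0.056], 0, 1]
    - [[0, 0, 0.064], 0, 1]
    - [[0, 0, 0.068], 0, 1]
    - [[0, 0, 0.07], 0, 1]
    - [[0, 0, 0.07], 0, 1]

```text
clock: 10.5
eef_pos: [489.5, -258.7, 254.6]
eef_rot: [-1.571, 0.002, 3.035]
wrist_force: [0.9, -0.3, 3.3]
finger_gap: 35.6
```

Emit:
play_rows:
  series:
    - [[0, 0, 0.002], 0, 1]
    - [[0, 0, 0.004], 0, 1]
    - [[0, 0, 0.006], 0, 1]
    - [[0, 0, 0.007], 0, 1]
    - [[0, 0, 0.007], 0, 1]

```text
clock: 11.0
eef_pos: [488.8, -265.8, 254.6]
eef_rot: [-1.57, 0.002, 3.035]
wrist_force: [1.0, 2.5, 3.8]
finger_gap: 35.3
```

Emit:
play_rows:
  series:
    - [[0, 0, 0.001], 0, 1]
    - [[0, 0, 0.0015], 0, 1]
    - [[0, 0, 0.0015], 0, 1]

```text
clock: 11.3
eef_pos: [488.6, -267.4, 254.6]
eef_rot: [-1.57, 0.002, 3.035]
wrist_force: [0.6, 3.4, 3.9]
finger_gap: 35.8
```

Emit:
play_rows:
  series:
    - [[0, 0, 0.001], 0, 1]
    - [[0, 0, 0.0015], 0, 1]
    - [[0, 0, 0.0015], 0, 1]

```text
clock: 11.6
eef_pos: [488.5, -268.9, 254.6]
eef_rot: [-1.57, 0.002, 3.034]
wrist_force: [-0.3, 2.9, 1.9]
finger_gap: 35.9
```

Emit:
play_rows:
  series:
    - [[0, 0, 0.001], 0, 1]
    - [[0, 0, 0.0015], 0, 1]
    - [[0, 0, 0.0015], 0, 1]

```text
clock: 11.9
eef_pos: [488.4, -269.4, 254.6]
eef_rot: [-1.572, 0.002, 3.035]
wrist_force: [0.2, 10.6, 4.8]
finger_gap: 35.5
```

```bash
python3 - <<'E'
from h import *
p=P("wrist")
A=manip.camera("wrist");s=manip.read_state();print(s['eef_pos'],s['eef_rot'],s['wrist_force'])
b=manip.camera("side")[230:410,230:350,::-1];d=manip.camera("scene")[30:150,130:250,::-1]
c=np.zeros((600,800,3),np.uint8);c[:600,:400]=cv2.resize(b,(400,600),interpolation=cv2.INTER_CUBIC)
c[:395,405:800]=cv2.resize(d,(395,395),interpolation=cv2.INTER_CUBIC)
c[400:600,405:800]=cv2.resize(A[120:270,120:416,::-1],(395,200),interpolation=cv2.INTER_CUBIC);cv2.imwrite("pics/o1.png",c)
E
```

```text
[ 488.39376089 -269.42843288  254.6101136 ] [-1.57230032e+00  1.65447740e-03  3.03506153e+00] [ 0.44174525 10.86922326  5.01277193]
```

View pics/o1.png

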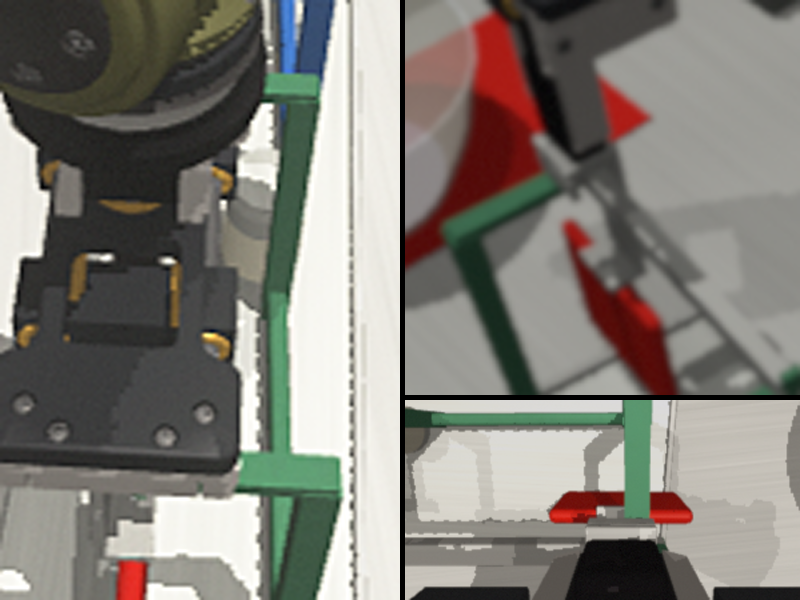

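The board stalls at y = -269.4, with the reaction jumping to 10.6 N. That is 91.7 mm from the middle of the rail, and 91 was expected, so it is at the stop. I'll release and rise.

Emit:
play_rows:
  series:
    - [[0, 0, 0], 0, 0.5]
    - [[0, 0, 0], 0, 0.3]
    - [[0, 0, 0], 0, 0.2]
    - [[0, 0, 0], 0, 0.2]
    - [[0, 0, 0], 0, 0.2]
    - [[0, 0, 0], 0, 0.2]
    - [[0, -0.01, 0], 0, 0.2]
    - [[0, -0.025, 0], 0, 0.2]
    - [[0, -0.045, 0], 0, 0.2]
    - [[0, -0.07, 0], 0, 0.2]
    - [[0, -0.1, 0], 0, 0.2]
    - [[0, -0.13, 0], 0, 0.2]
    - [[0.04, -0.15, 0], 0, 0.2]
    - [[0.08, -0.16, 0], 0, 0.2]
    - [[0.12, -0.16, 0], 0, 0.2]
    - [[0.14, -0.16, 0], 0, 0.2]
    - [[0.14, -0.16, 0], 0, 0.2]
    - [[0.14, -0.16, 0], 0, 0.2]

```text
clock: 13.85
eef_pos: [349.0, -254.8, 415.1]
eef_rot: [-1.572, 0.003, 3.035]
wrist_force: [0.9, 0.1, -0.8]
finger_gap: 75.3
```

```bash
python3 - <<'E'
from h import *
p=P("wrist")
A=manip.camera("wrist");s=manip.read_state();print(s['eef_pos'],s['wrist_force'],s['clock'],s['finger_gap'])
b=manip.camera("side")[170:410,190:350,::-1];d=manip.camera("scene")[30:330,110:410,::-1]
c=np.zeros((600,800,3),np.uint8);c[:600,:400]=cv2.resize(b,(400,600),interpolation=cv2.INTER_CUBIC)
c[:395,405:800]=cv2.resize(d,(395,395),interpolation=cv2.INTER_CUBIC)
c[400:600,405:800]=cv2.resize(A[20:270,66:560,::-1],(395,200),interpolation=cv2.INTER_AREA);cv2.imwrite("pics/p1.png",c)
E
```

```text
[ 349.39030163 -254.81812488  414.67234337] [0.4182835  0.1909752  0.85337719] 13.9 75.11386689728769
```

View pics/p1.png

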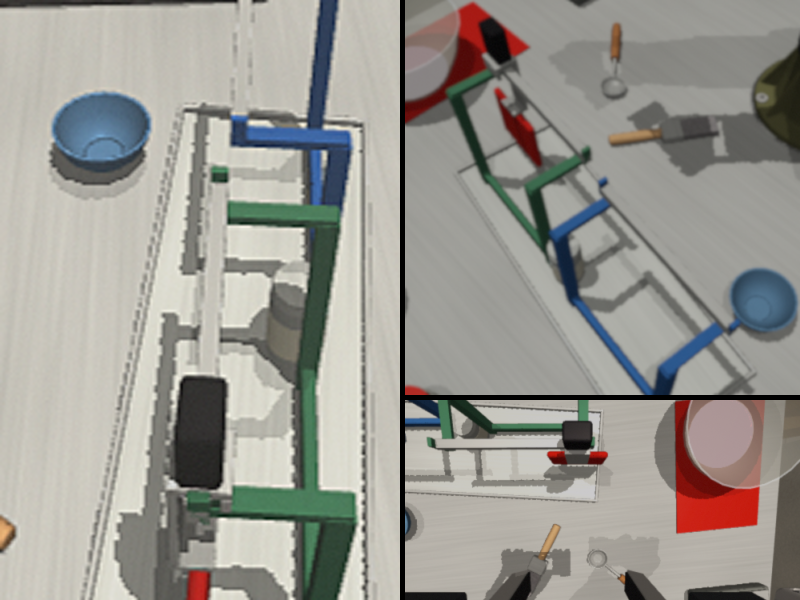

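The board hangs at the far green stop, and the bowl and can are where they were. One enlarged check of the gap at the stop, after a short dwell.

Emit:
play_rows:
  series:
    - [[0, 0, 0], 0, 0.2]
    - [[0, 0, 0], 0, 0.2]
    - [[0, 0, 0], 0, 0.2]
    - [[0, 0, 0], 0, 0.2]
    - [[0, 0, 0], 0, 0.2]

```text
clock: 14.5
eef_pos: [349.6, -254.8, 414.1]
eef_rot: [-1.573, 0.001, 3.036]
wrist_force: [0.7, 1.2, 0.7]
finger_gap: 75.2
```

```bash
python3 - <<'E'
from h import *
p=P("side");q=P("scene");f=lambda p,X:(lambda q:q[:2]/q[2])(p@np.r_[X,1])
b=manip.camera("side")[310:410,240:320,::-1];d=manip.camera("scene")[35:115,140:220,::-1]
c=np.zeros((600,800,3),np.uint8);c[:500,:400]=cv2.resize(b,(400,500),interpolation=cv2.INTER_CUBIC)
c[:395,405:800]=cv2.resize(d,(395,395),interpolation=cv2.INTER_CUBIC);cv2.imwrite("pics/q1.png",c)
u=np.array([0,-1])
for X in ([488.4,-269.4,269],[488.4,-269.4,295]): print((f(p,X)-[240,310])*5,(f(q,X)-[140,35])*395/80)
E
```

```text
[148.43697524 162.96676799] [186.35170237 124.83126386]
[148.73887588 108.45767853] [169.75544745  63.14965245]
```

View pics/q1.png

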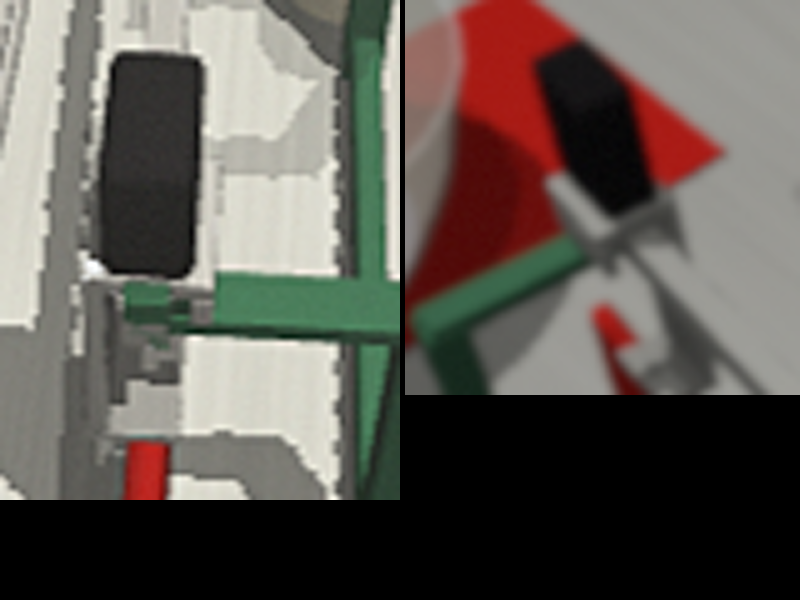

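The block is centred at side crop (150,163), against a prediction of (148,163) for the stalled position. So the hook did not move on release, and its near face meets the green stop at (148,300) with no visible gap.

```bash
python3 -c "
from cell import manip
print(manip.sign_off())"
```

```text
the job is handed in; nothing more can be done
None
```

The red board now hangs freely against the far stop of the green rail, and I handed the job in at about 15 s of the 54 s allowed.

- **What I did:** I gripped the hanger block along the bar at 40 N and lifted it 40 mm over the end stops. I hung it about 50 mm from the middle of the green rail, on the half nearer the drying rail. I then slid it along with the hook pressed lightly on the bar, released it and backed the arm off.
- **At the stop:** The slide stalled 91.7 mm from the rail's middle (91 mm expected), with the sideways force jumping from about 3 N to 10.6 N. After release, the pictures show the block where it stalled, with no visible gap at the stop.
- **Rest of the scene:** The can and the bowl look unmoved in the pictures; I did not measure their positions again. The arm was touching nothing at the end.
- **Small disagreements:** The wrist camera differed from the two fixed cameras by about 2 mm, within the calibration's stated accuracy. No check failed.

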